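# Park the spray compressor just past compression and shut its guard

## Robot

A 6-joint arm with a two-finger parallel gripper is mounted at the origin on the work surface; the furniture and walls round the work are solid. World frame = base frame: x ahead of the robot, y to its left, z up, the work surface at z = 0. Lengths are in m, angles in rad, forces in N, time in s.
With the tool pointing down it reaches from about 0.3 to 0.875 m from the base axis. Payload 6.4 kg.
Tool frame: the origin (TCP) lies at the very end of the fingers, on their centre line; the grasp point (between the pads) lies 19 mm behind it; z points along the fingers, y is the line along which they close (so a half turn about z gives the same grasp; the last joint's range is limited). The gripper opens to 85 mm and grips with 20 to 120 N. Pads are 22 mm wide; open, the fingers measure 114 mm over their backs; the gripper's body (76 mm by 85 mm) begins 54 mm behind the grasp point. The pads swing forward as they close: fully open they stand 13 mm farther back than shut.
Start: joints at [-1.526, 0.181, 1.607, -0, 1.354, -0.206], TCP at [0.143, -0.557, 0.197] pointing down, gripper open.
Joint ranges: [-2.99, 2.99], [-0.89, 2.07], [0.3, 2.58], [-1.14, 4.28], [0, 2.63], [-3.12, 3.12]. Speed limits (rad/s): [2.57, 2.57, 3.01, 3.14, 3.14, 3.14].

## Interface

Orientations are given as a unit quaternion [w, x, y, z].
In Python, from bench import telemetry, camera, ctrl, spotter gives the robot as it stands.
- The arm moves only by the tool send_rows, never from a script. Its argument "series" is a list of rows, each a list of 3 entries, a list of its own where there are three numbers: the turn, a rotation vector about the world's x, y, z in degrees, then the shift along the world's x, y, z in mm, then the closure, from -1 (fully open) to 1 (shut), so that 0 is half open. In form: [[[rx, ry, rz], [dx, dy, dz], gripper], ...]. A call has 1 to 10 rows; each row is the pose to reach, as a shift and turn from the pose commanded when the call began; what a row does not reach only later rows make up. A row lasts 1/8 s, in which the tool goes at most 62.5 mm and 10.7 degrees, less where a joint would pass 70% of its speed; a pose out of reach is approached as far as the arm can. A call with a gripper value outside its range is refused whole. The fingers move at their own pace and stop on an object; the grip force is fixed at half the most. Time passes only in rows, so rows that repeat a pose let the fingers close. It gives the time, the measured TCP pose, the force, the opening and the grip force at its end, in the units of the state.
- telemetry.get_obs(): the state, without advancing time (a new reading comes with each control period).
- camera(name): name is "scene" or "top" or "wrist"; returns a dict with "pixels" (480x640x3 uint8, red, green, blue), "camera_matrix" (3x3 intrinsics, pixels), "dist_coeffs" ([k1, k2, p1, p2, k3] as OpenCV has them; the pictures are not rectified), "xyz" and "orientation" of the camera in the world. Camera axes: x right, y up, looking along -z (the intrinsics and any distortion apply to the point x, -y, -z); pixel columns grow to the right and rows downward; lengths in m; the calibration is good to about 2 mm. A picture is of the moment at which its call begins. There is no depth.
- ctrl.hand_in(): hands the job in; it is judged then, once.
Trained networks look in the newest picture that a camera, given by its name, has taken for a name from the list of things; names that differ only in an ending like _2 or _b are one class to them, and where a whole thing is asked for, a point or a joint stands for the part that bears it (a point fixed in the world has none). Each returns a list of dicts, best first, with "conf" (0 to 1); they miss things now and then, are a little off and sometimes report something else, mostly with a low value. They report only what shows in the picture. A call takes as long as a camera call.
- spotter.boxes_of(thing, camera): "xyz" ([x, y, z] in m, in world coordinates, good to about 4 mm: the middle of the surface that is visible of it).
- spotter.landmark_of(thing, camera): "xyz" ([x, y, z] in m, in world coordinates, good to about 4 mm: a listed point, or the origin of a listed thing).
The state is a dict: "time_s": time; "q": joint angles; "dq": joint speeds; "joint_efforts": joint torques, N m; "eef_pos": TCP position; "eef_rot": TCP orientation; "wrist_force": force on the tool from outside, world axes, zero at the start; "torque": the same for the moment, N m; "opening": opening from 0.0 (shut) to 1.0 (fully open); "grasp_force": force on a finger pad.
Only numpy, scipy, OpenCV 4.12 (cv2) and the standard library are available. Lean on these libraries where they do the work, as an engineer would, in place of code of your own. Each camera call takes 0.05 s, during which the arm holds its last target. There are 200 camera calls.

## Task

Make the little spray compressor ready to start off load: take its red flywheel by a spoke and turn it slowly clockwise (seen from above) until you feel the compression build up to its peak and then give way, stop just past the top of the stroke, where the wheel rests on its own once you let go, and then swing the wire guard down over the wheel until it is fully shut. Never let the wheel spin or run away, do not slam the guard, and leave the pots and tins around it where they stand.

Things in the scene. Friction and masses are not known exactly. Their poses are not given: they have to be found in the camera images.
- hub (a point): centre of the flywheel on the upright shaft, half-way up the spokes; axes of the compressor. The red wheel lies flat on top, 160 mm across: hub 42 mm across, rim ring from 66 to 80 mm radius and 24 mm high, five equal spokes 72 degrees apart, 12 mm wide, 14 mm high, free from 21 to 66 mm radius; 27 mm free height below
- spoke (a point): half-way up one spoke, 46 mm from the shaft, on the robot's side at the start; x points outward along the spoke, z up; turns with the wheel. How the wheel sits on the crank differs each time, unmarked: the top of the compression stroke comes 55 to 85 degrees clockwise of the start. Pushed by one finger, the load is felt as a sideways force; gripped firmly, partly as a twist about the upright axis
- flywheel: the red wheel (origin: its centre, x: that spoke). Moving it takes about 4.3 N at point spoke when free; in the last 45 degrees before the top this grows to about 10 N (peak 25 degrees before the top), is back at 4.3 N at the top and under 1 N ten degrees past. Let go, it stays anywhere within 11 degrees of the top and where it is free; 13 to 45 degrees before or after the top it springs away
- guard (a joint): the wire guard's hinge: 0 fully shut (level), 1.6 to 1.7 rad open at the start, grows as it opens; stiff hinge, it stays where it is left, about 1 to 2.5 N at the knob to move it
- guard_hinge (a point): middle of the guard's hinge at the far side of the wheel; the hinge axis lies level along the compressor's y axis
- knob (a point): centre of the guard's black knob, a bar 20 mm thick and 24 mm long lying along the compressor's y axis, 206 mm from the hinge axis, at the guard's front edge, 34 mm outside the guard's wire ring (172 mm across, 12 mm deep); when the guard is shut it points to the compressor's -x, at hinge height
- compressor: compressor on a base plate of 200 x 200 mm, 0.14 m high to the guard hinge; its origin is under the shaft on the table, x away from the robot, y towards the finned cylinder, which reaches 0.17 m to the left
- oxide_tin: lidded tin, 64 mm across and 72 mm high; origin in the middle of its underside; leave alone
- glaze_bowl: small dark bowl, 68 mm across and 36 mm high; origin under its middle; leave alone
- small_bottle: small stoneware bottle, 51 mm across and 70 mm high; origin under its middle; leave alone
- pot_lid: pale pot lid with a knob, 81 mm across and 34 mm high; origin under its middle; leave alone
- valve_cap (a point): end of the brass cap, 15 mm across, of the sprung head valve at the end of the finned cylinder; compression pushes it out along the compressor's +y, from shut (more than 45 degrees from the top) to 4.56 mm at the top of the stroke; the lift is only 0.02 mm less at 3 degrees and 0.29 mm less at 11 degrees either side, too little to find the top by measured positions
- valve_seat (a point): fixed point where the end of the valve cap stands when the valve is shut

How it is judged:
On the way, in this order (a step that is already met when the one before it is completed fails the run):
1. the wheel is turned over the top of the compression stroke (distance between valve_cap and valve_seat above 0.00455 m).
2. the wheel rests just past the top, within about 11 degrees, untouched (distance between valve_cap and valve_seat between 0.00426 and 0.00454 m and angular speed of flywheel below 0.02 rad/s and contact force between the fingers and flywheel below 0.1 N), for 0.3 s.
3. the guard is swung shut (value of joint guard below 0.04 rad), for 0.2 s.
At the end, for the whole second after the job is handed in: The wheel stands still past the top of the compression stroke by about 3 to 11 degrees of turn (head valve 0.02 to 0.3 mm short of its full lift of 4.56 mm), and the guard is shut to within 0.04 rad (distance between valve_cap and valve_seat between 0.00426 and 0.00454 m and angular speed of flywheel below 0.02 rad/s and value of joint guard below 0.04 rad); the robot touches nothing.
It fails at once if the flywheel runs on or is turned fast (over 1.2 rad/s) (angular speed of flywheel above 1.2 rad/s).
It fails at once if the guard is slammed (over 2.5 rad/s) (velocity of joint guard below -2.5 rad/s or velocity of joint guard above 2.5 rad/s).
It fails at once if a thing standing by is moved more than 15 mm (distance of any of oxide_tin, glaze_bowl, small_bottle, pot_lid from where it was at the start of the episode above 0.015 m).
It also fails if it takes over 72 s, if anything falls off the work surface, if the arm or the gripper's body presses on something with over 40 N, if the wrist force passes 120 N, or if a joint passes its speed limit or range.

## Working session

There is one attempt and no reset: what is moved stays moved. The work goes in short steps, Python scripts to look and compute and a tool call to move; the robot and the scene stay as the last step left them, time stands still between calls to the robot, and variables do not carry over. Pictures are saved under pics/ and viewed, at most 10 in all, crops included, and the job is handed in when it is done.

Besides the shell and the picture viewer there is one more tool, called after ">>>" by a JSON object that holds its "api" and its "payload", one argument or row to a line. send_rows: Moves the arm, as the interface text tells. Its arguments: {"type":"object","properties":{"series":{"type":"array","items":{"type":"array"}}},"required":["series"]}

```bash
mkdir -p pics; ls; python3 - <<'E'
from bench import telemetry, camera, spotter
import cv2
for c in ("scene","top"):
    p=camera(c); cv2.imwrite(f"pics/{c}0.png",p["pixels"][:,:,::-1]); print(c,p["xyz"],p["orientation"])
    for n in ["hub","spoke","guard_hinge","knob","compressor","valve_cap","oxide_tin","glaze_bowl","small_bottle","pot_lid"]:
        print(n,[(round(d["conf"],2),[round(float(v),3) for v in d["xyz"]]) for d in spotter.landmark_of(n,c)[:2]])
o=telemetry.get_obs(); print(o)
E
```

```text
pics
scene [0.46166499 0.50316041 0.94087577] [-0.07205052 -0.01347663  0.25685269  0.96366685]
hub [(0.94, [0.543, 0.052, 0.116])]
spoke [(0.84, [0.504, 0.027, 0.111])]
guard_hinge [(0.63, [0.635, 0.053, 0.139])]
knob [(0.93, [0.643, 0.047, 0.347])]
compressor [(0.68, [0.542, 0.059, -0.0])]
valve_cap [(0.53, [0.555, 0.216, 0.048]), (0.24, [0.556, 0.218, 0.052])]
oxide_tin [(0.64, [0.472, -0.111, -0.0])]
glaze_bowl [(0.74, [0.413, 0.223, -0.002])]
small_bottle [(0.56, [0.613, -0.127, -0.003])]
pot_lid [(0.56, [0.35, -0.056, -0.005])]
top [0.2575679  0.00706375 1.23917556] [-0.69452154 -0.07894346  0.0797593   0.71066604]
hub [(0.83, [0.543, 0.059, 0.111])]
spoke [(0.76, [0.505, 0.028, 0.105])]
guard_hinge [(0.87, [0.635, 0.049, 0.138])]
knob [(0.67, [0.643, 0.05, 0.344]), (0.37, [0.545, 0.055, 0.109])]
compressor [(0.92, [0.54, 0.058, -0.002])]
valve_cap [(0.65, [0.634, 0.048, 0.138])]
oxide_tin [(0.94, [0.468, -0.114, -0.001])]
glaze_bowl [(0.68, [0.408, 0.221, 0.003])]
small_bottle [(0.7, [0.614, -0.129, 0.001])]
pot_lid [(0.81, [0.347, -0.05, 0.001])]
{'time_s': 1.1, 'q': array([-1.52627680e+00,  1.80797056e-01,  1.60696255e+00, -2.59429121e-05,
        1.35381524e+00, -2.06300656e-01]), 'dq': array([ 0.00136947, -0.00094545,  0.00176388,  0.00080794, -0.00055364,
        0.00036242]), 'joint_efforts': array([-6.26108686e-04, -4.44856668e+01, -3.51686954e+01, -3.08820909e-04,
        7.09530941e-04, -8.80648770e-06]), 'eef_pos': array([ 0.14272314, -0.55703343,  0.19690824]), 'eef_rot': array([ 7.85320393e-06,  9.92146106e-01,  1.25084387e-01, -1.33455193e-05]), 'wrist_force': array([-0.2162748 , -0.33741494,  0.2486064 ]), 'torque': array([-0.01685221,  0.01984525, -0.02582126]), 'grasp_force': 0.0, 'opening': 1.001614187095993}
```

View pics/scene0.png

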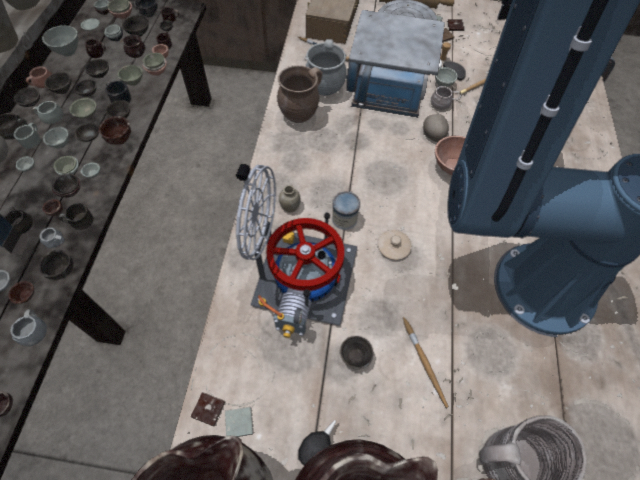

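View pics/top0.png

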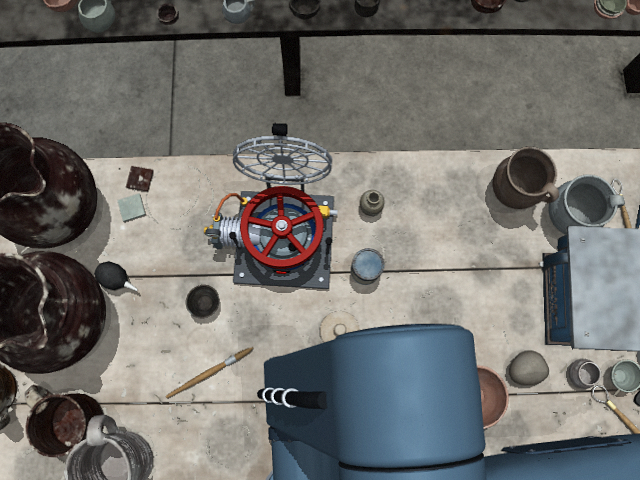

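The scene shows the red wheel at (305,254) with the guard standing open and its knob at (243,170). In the top view the wheel is at (282,227) and the knob at (280,129). Next I fit the wheel pose precisely.

```bash
cat > h.py <<'E'
import numpy as np, cv2
from scipy.spatial.transform import Rotation as R
from bench import telemetry, camera, spotter, ctrl
def rays(p,uv):
    n=cv2.undistortPoints(np.asarray(uv,float).reshape(-1,1,2),p["camera_matrix"],np.array(p["dist_coeffs"])).reshape(-1,2)
    q=p["orientation"]; r=R.from_quat([q[1],q[2],q[3],q[0]])
    return r.apply(np.c_[n[:,0],-n[:,1],-np.ones(len(n))])
def onplane(p,uv,z):
    d=rays(p,uv); c=np.array(p["xyz"]); return c+d*((z-c[2])/d[:,2])[:,None]
def red(p):
    hsv=cv2.cvtColor(p["pixels"],cv2.COLOR_RGB2HSV)
    m=(((hsv[...,0]<6)|(hsv[...,0]>172))&(hsv[...,1]>170)&(hsv[...,2]>70)).astype(np.uint8)
    n,l,s,_=cv2.connectedComponentsWithStats(m); return (l==1+np.argmax(s[1:,4])).astype(np.uint8)
def proj(p,X):
    q=p["orientation"]; r=R.from_quat([q[1],q[2],q[3],q[0]]).inv().apply(np.atleast_2d(X)-p["xyz"])
    return cv2.projectPoints(r*[1,-1,-1],np.zeros(3),np.zeros(3),p["camera_matrix"],np.array(p["dist_coeffs"]))[0].reshape(-1,2)
def wheelmask(p,x,y,z,a,S=4):
    # silhouette at 1x, spokes at angle a(deg)+72k
    img=np.zeros((480*S,640*S),np.uint8); c=np.array([x,y,z]); t=np.linspace(0,2*np.pi,90)
    P=lambda X:np.int32(np.round((proj(p,X)+.5)*S))
    for rr,h in ((80,12),):
        top=np.c_[.08*np.cos(t),.08*np.sin(t)]; 
        cv2.fillConvexPoly(img,cv2.convexHull(np.r_[P(c+np.c_[top,0*t+.012]),P(c+np.c_[top,0*t-.012])]),255)
    inn=np.c_[.066*np.cos(t),.066*np.sin(t)]; a1=np.zeros_like(img);a2=a1.copy()
    cv2.fillPoly(a1,[P(c+np.c_[inn,0*t+.012])],255);cv2.fillPoly(a2,[P(c+np.c_[inn,0*t-.012])],255)
    img[(a1&a2)>0]=0
    for k in range(5):
        th=np.radians(a+72*k); u=np.array([np.cos(th),np.sin(th),0]);v=np.array([-u[1],u[0],0])
        cv2.fillConvexPoly(img,cv2.convexHull(P(np.array([c+u*r+v*s+[0,0,w] for r in(.015,.07) for s in(-.006,.006) for w in(-.007,.007)]))),255)
    h=np.c_[.021*np.cos(t),.021*np.sin(t)]
    cv2.fillConvexPoly(img,cv2.convexHull(np.r_[P(c+np.c_[h,0*t+.01]),P(c+np.c_[h,0*t-.01])]),255)
    return cv2.resize(img,(640,480),interpolation=cv2.INTER_AREA)/255.
def fit(ps,x0):
    from scipy.optimize import minimize
    ms=[cv2.GaussianBlur(red(p).astype(float),(0,0),1) for p in ps]
    def f(v):
        x=np.array(x0)+np.array(v)*[.005,.005,.005,5]
        return sum(np.sum((cv2.GaussianBlur(wheelmask(p,*x),(0,0),1)-m)**2) for p,m in zip(ps,ms))
    s=minimize(f,np.zeros(4),method="Nelder-Mead",options=dict(initial_simplex=np.r_[[np.zeros(4)],np.eye(4)],xatol=.02,fatol=.5))
    return np.array(x0)+s.x*[.005,.005,.005,5],s.fun,[m.sum() for m in ms]
E
python3 - <<'E'
from h import *
ps=[camera(c) for c in("scene","top")]
np.set_printoptions(precision=4,suppress=True)
for k in (0,1): print(fit(ps[k:k+1],[.543,.055,.111,-144]))
x,f,m=fit(ps,[.543,.055,.111,-144]);print(x,f,m)
o=np.hstack([wheelmask(p,*x)[150:300,200:400] for p in ps]);g=np.hstack([p["pixels"][150:300,200:400,::-1] for p in ps])
g=np.vstack([g,np.where(o[...,None]>.5,255,g)]).astype(np.uint8)
cv2.imwrite("pics/fit.png",cv2.resize(g,None,fx=2,fy=2))
E
```

```text
(array([   0.5422,    0.0545,    0.1089, -140.7407]), np.float64(612.0472619123057), [np.float64(2020.0000000000005)])
(array([   0.545 ,    0.0583,    0.1065, -141.0592]), np.float64(391.4042463370278), [np.float64(2393.0)])
[   0.5429    0.0575    0.1142 -140.8043] 1074.080512681911 [np.float64(2020.0000000000005), np.float64(2393.0)]
```

View pics/fit.png

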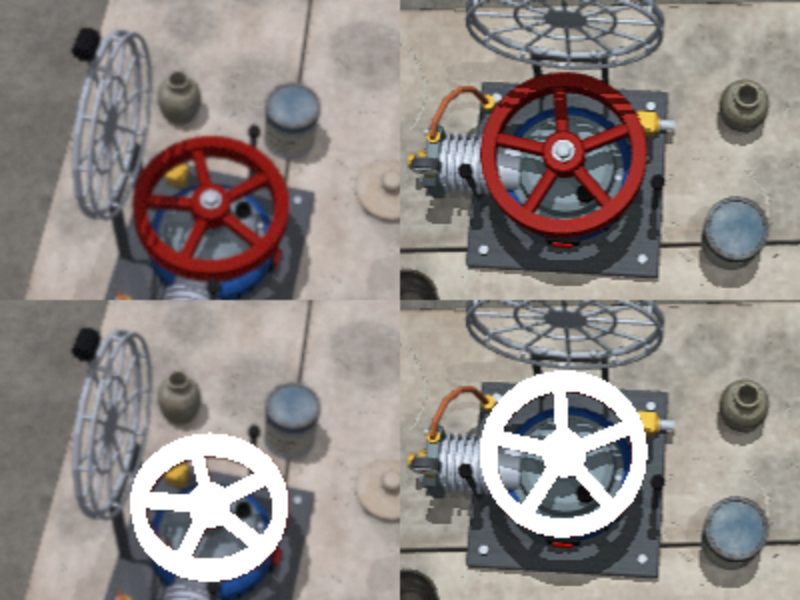

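Both masks overlay well: hub ≈ (0.543, 0.057, 0.112), spoke at −141°. I move above the spoke and straddle it.

>>> {"api": "send_rows", "payload": {
  "series": [
    [[0, 0, 5], [20, 30, 50], 0.4],
    [[0, 0, 10], [60, 90, 53], 0.4],
    [[0, 0, 15], [95, 140, 53], 0.4],
    [[0, 0, 20], [130, 190, 53], 0.4],
    [[0, 0, 24.6], [160, 240, 53], 0.4],
    [[0, 0, 24.6], [190, 295, 53], 0.4],
    [[0, 0, 24.6], [220, 350, 53], 0.4],
    [[0, 0, 24.6], [250, 400, 53], 0.4],
    [[0, 0, 24.6], [280, 450, 53], 0.4],
    [[0, 0, 24.6], [310, 500, 53], 0.4]
  ]
}}

```text
time_s: 2.45
eef_pos: [0.4536, -0.0552, 0.2503]
eef_rot: [0.001, 0.943, 0.334, 0.0]
wrist_force: [1.5, -1.0, -0.2]
opening: 0.302
grasp_force: 0.0
```

>>> {"api": "send_rows", "payload": {
  "series": [
    [[0, 0, 0], [27, 43, 0], 0.4],
    [[0, 0, 0], [54.6, 85, 0], 0.4],
    [[0, 0, 0], [54.6, 85, -30], 0.4],
    [[0, 0, 0], [54.6, 85, -60], 0.4],
    [[0, 0, 0], [54.6, 85, -90], 0.4],
    [[0, 0, 0], [54.6, 85, -90], 0.4],
    [[0, 0, 0], [54.6, 85, -90], 0.4]
  ]
}}

```text
time_s: 3.32
eef_pos: [0.5081, 0.0278, 0.1611]
eef_rot: [0.0, 0.943, 0.334, 0.001]
wrist_force: [0.2, 0.5, -0.2]
opening: 0.302
grasp_force: 0.0
```

```bash
python3 - <<'E'
from h import *
np.set_printoptions(precision=4,suppress=True)
p=camera("wrist");cv2.imwrite("pics/w1.png",p["pixels"][:,:,::-1])
o=telemetry.get_obs()
q=o["eef_rot"];m=R.from_quat([q[1],q[2],q[3],q[0]]).as_matrix()
print(o["time_s"],o["eef_pos"],m,o["wrist_force"],o["torque"],o["opening"],o["q"])
E
```

```text
3.375 [0.5084 0.0277 0.1616] [[ 0.7775  0.6289  0.0025]
 [ 0.6289 -0.7775 -0.0004]
 [ 0.0017  0.0019 -1.    ]] [ 0.2985 -0.5602 -0.307 ] [ 0.0217 -0.0505 -0.0437] 0.29857851149797016 [-0.179   0.0668  1.8084  0.      1.2639  0.7118]
```

View pics/w1.png

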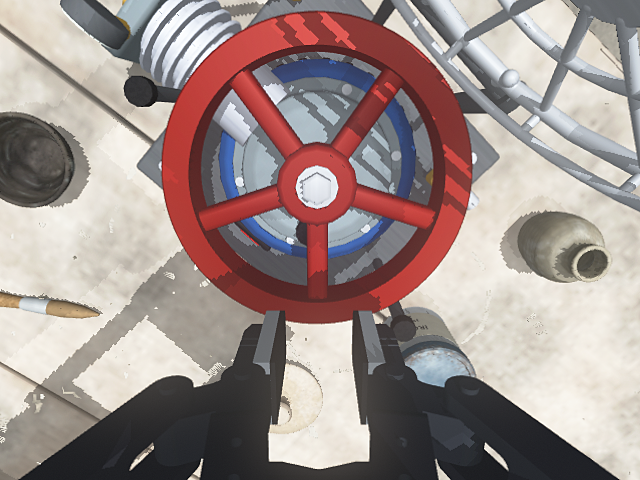

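The wrist view shows the spoke (317,270) centred between the fingertips (275/365, 320–400). I also want the height of the black ball-topped rod by the wheel at (405,325).

```bash
python3 - <<'E'
from h import *
np.set_printoptions(precision=4,suppress=True)
def tri(ps,uvs):
    A=np.zeros((3,3));b=np.zeros(3);
    for p,uv in zip(ps,uvs):
        d=rays(p,[uv])[0];d/=np.linalg.norm(d);M=np.eye(3)-np.outer(d,d);A+=M;b+=M@p["xyz"]
    X=np.linalg.solve(A,b);return X,[proj(p,X)[0]-uv for p,uv in zip(ps,uvs)]
s,t,w=[camera(c) for c in("scene","top","wrist")]
print("ballR",tri([s,t],[(326,216),(328,240)]),tri([t,w],[(328,240),(405,327)]))
print("ballL",tri([t,w],[(232,236),(140,92)]))
print("tip",proj(w,[[.508,.0277,.162],[.508,.0277,.112],[.5073,.028,.119],[.543,.057,.119]]))
E
```

```text
ballR (array([ 0.5104, -0.0312,  0.1231]), [array([-0.3076, -0.1571]), array([-0.0904,  0.375 ])]) (array([ 0.5106, -0.0319,  0.1286]), [array([ 0.3441, -0.3635]), array([-1.7198, -0.01  ])])
ballL (array([0.523 , 0.1512, 0.1223]), [array([0.3908, 0.1802]), array([-1.1029, -1.6142])])
tip [[318.476  293.7818]
 [318.2311 257.925 ]
 [317.0578 262.6613]
 [316.8047 180.4317]]
```

>>> {"api": "send_rows", "payload": {
  "series": [
    [[0, 0, 0], [-1, 0, -20], 0.4],
    [[0, 0, 0], [-1, 0, -40], 0.4],
    [[0, 0, 0], [-1, 0, -55], 0.4],
    [[0, 0, 0], [-1, 0, -65], 0.4],
    [[0, 0, 0], [-1, 0, -65], 0.55],
    [[0, 0, 0], [-1, 0, -65], 0.6],
    [[0, 0, 0], [-1, 0, -65], 0.6]
  ]
}}

```text
time_s: 4.4
eef_pos: [0.5069, 0.0279, 0.0956]
eef_rot: [0.0, 0.943, 0.334, 0.001]
wrist_force: [-0.4, -0.3, -0.1]
opening: 0.199
grasp_force: 0.0
```

```bash
python3 - <<'E'
from h import *
np.set_printoptions(precision=4,suppress=True)
o=telemetry.get_obs();print(o)
# waypoint table: commanded pose starts at c0, rotate about hub by -phi
h=np.array([.543,.057]);c0=np.array([.5073,.028])
for f in range(0,101,4):
    a=-np.radians(f);M=np.array([[np.cos(a),-np.sin(a)],[np.sin(a),np.cos(a)]])
    print(f,np.round((h+M@(c0-h)-c0)*1000,1),end='; ')
E
```

```text
{'time_s': 4.4, 'q': array([-0.1792,  0.1493,  1.8646, -0.    ,  1.1264,  0.7114]), 'dq': array([ 0.0009,  0.0014,  0.0032, -0.0003, -0.0009, -0.0007]), 'joint_efforts': array([ -0.0071, -38.683 , -31.0404,  -0.0001,   0.0001,   0.    ]), 'eef_pos': array([0.5069, 0.0279, 0.0956]), 'eef_rot': array([0.0003, 0.9427, 0.3336, 0.0006]), 'wrist_force': array([-0.358 , -0.3331, -0.0551]), 'torque': array([-0.0582,  0.0113, -0.0098]), 'grasp_force': 0.0, 'opening': 0.19883470559504207}
0 [0. 0.]; 4 [-1.9  2.6]; 8 [-3.7  5.3]; 12 [-5.2  8.1]; 16 [-6.6 11. ]; 20 [-7.8 14. ]; 24 [-8.7 17. ]; 28 [-9.4 20.2]; 32 [-9.9 23.3]; 36 [-10.2  26.5]; 40 [-10.3  29.7]; 44 [-10.1  32.9]; 48 [-9.7 36.1]; 52 [-9.1 39.3]; 56 [-8.3 42.4]; 60 [-7.3 45.4]; 64 [-6.  48.4]; 68 [-4.6 51.2]; 72 [-2.9 54. ]; 76 [-1.1 56.6]; 80 [ 0.9 59.1]; 84 [ 3.1 61.5]; 88 [ 5.5 63.7]; 92 [ 8.  65.7]; 96 [10.6 67.5]; 100 [13.3 69.2];
```

>>> {"api": "send_rows", "payload": {
  "series": [
    [[0, 0, -2], [-1.0, 1.3, 0], 0.6],
    [[0, 0, -4], [-1.9, 2.6, 0], 0.6],
    [[0, 0, -6], [-2.8, 3.9, 0], 0.6],
    [[0, 0, -8], [-3.7, 5.3, 0], 0.6],
    [[0, 0, -10], [-4.5, 6.7, 0], 0.6],
    [[0, 0, -12], [-5.2, 8.1, 0], 0.6]
  ]
}}

```text
time_s: 5.15
eef_pos: [0.501, 0.0362, 0.0949]
eef_rot: [-0.0, 0.973, 0.232, -0.0]
wrist_force: [-0.2, -0.6, 0.3]
opening: 0.197
grasp_force: 0.0
```

>>> {"api": "send_rows", "payload": {
  "series": [
    [[0, 0, -2], [-0.7, 1.5, 0], 0.6],
    [[0, 0, -4], [-1.4, 2.9, 0], 0.6],
    [[0, 0, -6], [-2.0, 4.4, 0], 0.6],
    [[0, 0, -8], [-2.6, 5.9, 0], 0.6]
  ]
}}

```text
time_s: 5.65
eef_pos: [0.4985, 0.0421, 0.0949]
eef_rot: [-0.0, 0.987, 0.164, -0.0]
wrist_force: [0.3, -0.8, -0.7]
opening: 0.201
grasp_force: 0.0
```

>>> {"api": "send_rows", "payload": {
  "series": [
    [[0, 0, -2], [-0.5, 1.5, 0], 0.6],
    [[0, 0, -4], [-0.9, 3.0, 0], 0.6]
  ]
}}

```text
time_s: 5.9
eef_pos: [0.4976, 0.0451, 0.0949]
eef_rot: [-0.0, 0.992, 0.129, -0.0]
wrist_force: [0.6, -0.9, -0.4]
opening: 0.198
grasp_force: 0.0
```

>>> {"api": "send_rows", "payload": {
  "series": [
    [[0, 0, -2], [-0.4, 1.6, 0], 0.6],
    [[0, 0, -4], [-0.7, 3.2, 0], 0.6]
  ]
}}

```text
time_s: 6.15
eef_pos: [0.4969, 0.0483, 0.0949]
eef_rot: [-0.0, 0.996, 0.094, -0.0]
wrist_force: [-0.6, -1.0, -0.3]
opening: 0.199
grasp_force: 0.0
```

>>> {"api": "send_rows", "payload": {
  "series": [
    [[0, 0, -2], [-0.3, 1.5, 0], 0.6],
    [[0, 0, -4], [-0.5, 3.1, 0], 0.6]
  ]
}}

```text
time_s: 6.4
eef_pos: [0.4964, 0.0514, 0.0949]
eef_rot: [-0.0, 0.998, 0.06, -0.0]
wrist_force: [-0.6, -0.6, -1.3]
opening: 0.199
grasp_force: 0.0
```

```bash
python3 - <<'E'
from h import *
np.set_printoptions(precision=4,suppress=True)
s,t,w=[camera(c) for c in("scene","top","wrist")]
cv2.imwrite("pics/w2.png",np.hstack([cv2.resize(w["pixels"],(400,300)),cv2.resize(s["pixels"][180:330,220:420],(400,300))])[:,:,::-1])
print([round(float(x),2) for x in telemetry.get_obs()["wrist_force"]])
E
```

```text
[0.49, -0.75, -0.63]
```

View pics/w2.png

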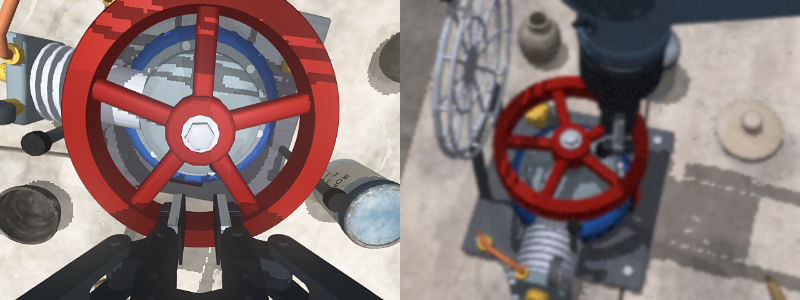

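```bash
python3 - <<'E'
from h import *
np.set_printoptions(precision=4,suppress=True)
s,t,w=[camera(c) for c in("scene","top","wrist")]
x=[.543,.056,.112]
for nm,p in (("s",s),("w",w)):
    m=red(p); 
    print(nm,m.sum(),[(a,int(np.sum(wheelmask(p,*x,a)*m)-.7*np.sum(wheelmask(p,*x,a)*(1-m)))) for a in range(-176,-104,4)])
    print(fit([p],x+[-140.8]),fit([p],x+[-169]))
print("spk",[(round(d["conf"],2),d["xyz"]) for c in("scene","wrist") for d in spotter.landmark_of("spoke",c)[:2]])
o=telemetry.get_obs();c=o["eef_pos"];print(c,proj(w,[c,c+[0,.0085,0],c-[0,.0085,0]]))
pic=w["pixels"].copy()
M=wheelmask(w,*x,-140.8); pic[...,1]=np.where(M>.5,255,pic[...,1])
cv2.circle(pic,tuple(int(v) for v in proj(w,[c])[0]),4,(255,255,0),-1)
cv2.imwrite("pics/w3.png",pic[:,:,::-1])
E
```

```text
s 1732 [(-176, 79), (-172, 87), (-168, 101), (-164, 132), (-160, 177), (-156, 258), (-152, 400), (-148, 564), (-144, 676), (-140, 692), (-136, 651), (-132, 528), (-128, 357), (-124, 229), (-120, 154), (-116, 114), (-112, 97), (-108, 85)]
(array([   0.5448,    0.0418,    0.085 , -140.7152]), np.float64(837.4198676707708), [np.float64(1732.0000000000005)]) (array([   0.5449,    0.0435,    0.0888, -141.0214]), np.float64(848.5455779012511), [np.float64(1732.0000000000005)])
w 29629 [(-176, -23181), (-172, -23192), (-168, -23193), (-164, -23195), (-160, -23157), (-156, -23061), (-152, -22716), (-148, -21468), (-144, -20234), (-140, -18945), (-136, -19778), (-132, -20925), (-128, -22066), (-124, -22834), (-120, -23071), (-116, -23085), (-112, -23133), (-108, -23143)]
(array([  0.6363,   0.2741,  -0.5021, -59.0486]), np.float64(25204.736701155398), [np.float64(29627.792250601477)]) (array([  0.6095,   0.305 ,  -0.5268, 233.4164]), np.float64(25246.73460853231), [np.float64(29627.792250601477)])
spk [(0.56, [0.5012, 0.0292, 0.1094]), (0.29, [0.4126, 0.225, -0.0019]), (0.92, [0.5098, 0.0269, 0.1157])]
[0.4964 0.0512 0.0949] [[317.9109 292.774 ]
 [299.644  290.7251]
 [336.115  294.8187]]
```

View pics/w3.png

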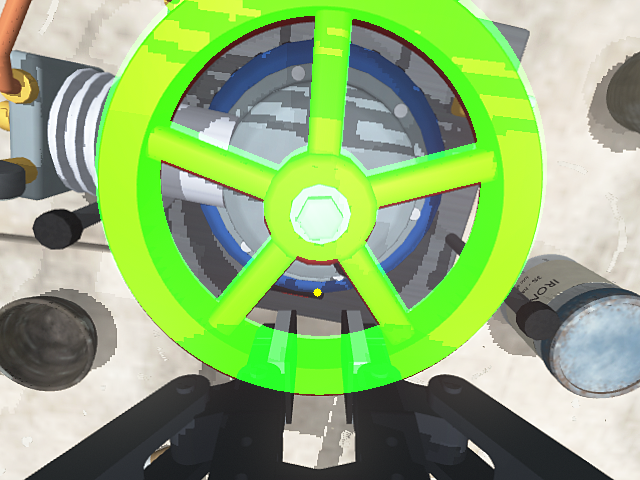

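The wheel has not moved (−140.8°). The fingertips show at row ~310, well behind the TCP projection at 293, so they may have passed above the spoke. I check the tip depth.

```bash
python3 - <<'E'
from h import *
np.set_printoptions(precision=1,suppress=True)
w=camera("wrist");o=telemetry.get_obs();q=o["eef_rot"];T=R.from_quat([q[1],q[2],q[3],q[0]]);c=o["eef_pos"]
print("cam in tool",T.inv().apply(w["xyz"]-c)*1000, "axis",T.inv().apply(rays(w,[[320,240]]))*100)
for z in(0,-10,-20,-30,-40):
    print(z,[proj(w,c+T.apply([x/1000,y/1000,z/1000]))[0] for y in(8.5,12) for x in(-11,11)])
g=w["pixels"][270:430,230:410];cv2.imwrite("pics/tip.png",cv2.resize(g,None,fx=4,fy=3.75,interpolation=cv2.INTER_CUBIC)[:,:,::-1])
E
```

```text
cam in tool [  79.3    0.1 -176.5] axis [[-29.1   0.5  95.7]]
0 [array([335.9, 314.2]), array([336.5, 270.5]), array([343.3, 314.2]), array([344.2, 270.5])]
-10 [array([336.8, 324.5]), array([337.5, 278.9]), array([344.6, 324.5]), array([345.6, 278.9])]
-20 [array([337.8, 335.9]), array([338.6, 288.2]), array([346. , 335.9]), array([347.1, 288.2])]
-30 [array([338.9, 348.6]), array([339.8, 298.6]), array([347.6, 348.6]), array([348.9, 298.6])]
-40 [array([340.2, 362.9]), array([341.2, 310.4]), array([349.4, 362.9]), array([350.8, 310.4])]
```

View pics/tip.png

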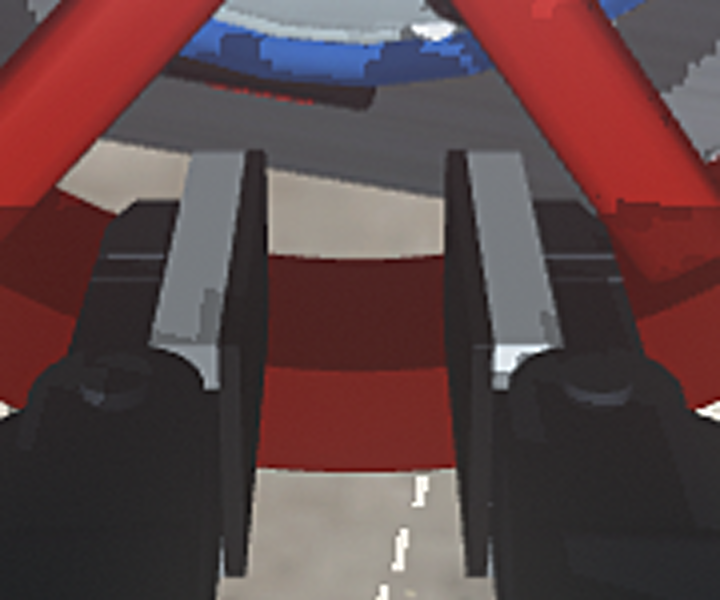

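The tip row and the pixel gap both put the tips about 40 mm behind the reported TCP, so they passed over the wheel. I go back over the spoke and lower in steps, watching the force.

>>> {"api": "send_rows", "payload": {
  "series": [
    [[0, 0, 7], [1.0, -5.7, 0], 0.4],
    [[0, 0, 14], [3.3, -11.0, 0], 0.4],
    [[0, 0, 21], [6.6, -15.9, 0], 0.4],
    [[0, 0, 28], [9.4, -20.2, 0], 0.4],
    [[0, 0, 28], [9.4, -20.2, 0], 0.4]
  ]
}}

```text
time_s: 7.48
eef_pos: [0.506, 0.0308, 0.0949]
eef_rot: [0.0, 0.954, 0.3, 0.0]
wrist_force: [-0.4, 0.1, -0.4]
opening: 0.3
grasp_force: 0.0
```

>>> {"api": "send_rows", "payload": {
  "series": [
    [[0, 0, 0], [0, 0, -5], 0.4],
    [[0, 0, 0], [0, 0, -10], 0.4],
    [[0, 0, 0], [0, 0, -10], 0.4]
  ]
}}

```text
time_s: 7.85
eef_pos: [0.5051, 0.0313, 0.0842]
eef_rot: [-0.0, 0.954, 0.3, -0.001]
wrist_force: [0.8, 0.1, -0.9]
opening: 0.294
grasp_force: 0.0
```

```bash
python3 - <<'E'
from h import *
np.set_printoptions(precision=1,suppress=True)
w=camera("wrist");o=telemetry.get_obs();print(o["eef_pos"]*1000,o["wrist_force"],o["opening"])
q=o["eef_rot"];T=R.from_quat([q[1],q[2],q[3],q[0]]);c=o["eef_pos"]
for z in(0,-20,-40): print(z,[proj(w,c+T.apply([11/1000,y*o["opening"]*.0425,z/1000]))[0] for y in(-1,1)])
cv2.imwrite("pics/w4.png",w["pixels"][120:480,80:560][:,:,::-1])
E
```

```text
[505.4  31.2  84.5] [-0.2 -0.8  0.3] 0.30616247507687705
0 [array([290.6, 270.3]), array([348. , 270.3])]
-20 [array([287.5, 288.1]), array([351.3, 288.1])]
-40 [array([283.6, 310.3]), array([355.5, 310.3])]
```

View pics/w4.png

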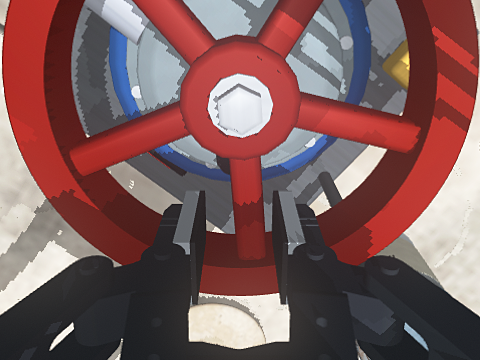

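Tips are at crop rows ~190 (full row 310), straddling the spoke at crop column 248. They are still above it, so I keep lowering.

>>> {"api": "send_rows", "payload": {
  "series": [
    [[0, 0, 4], [1.9, -2.8, 0], 0.4],
    [[0, 0, 4], [1.9, -2.8, -5], 0.4],
    [[0, 0, 4], [1.9, -2.8, -10], 0.4],
    [[0, 0, 4], [1.9, -2.8, -10], 0.4]
  ]
}}

```text
time_s: 8.4
eef_pos: [0.5071, 0.0285, 0.0742]
eef_rot: [-0.0, 0.943, 0.333, -0.001]
wrist_force: [0.1, -0.1, 1.1]
opening: 0.302
grasp_force: 0.0
```

>>> {"api": "send_rows", "payload": {
  "series": [
    [[0, 0, 0], [0, 0, -4], 0.4],
    [[0, 0, 0], [0, 0, -8], 0.4],
    [[0, 0, 0], [0, 0, -8], 0.4]
  ]
}}

```text
time_s: 8.78
eef_pos: [0.5073, 0.0283, 0.0664]
eef_rot: [-0.0, 0.943, 0.333, -0.0]
wrist_force: [0.0, 0.2, -0.1]
opening: 0.302
grasp_force: 0.0
```

>>> {"api": "send_rows", "payload": {
  "series": [
    [[0, 0, 0], [0, 0, -3], 0.4],
    [[0, 0, 0], [0, 0, -6], 0.4],
    [[0, 0, 0], [0, 0, -6], 0.4]
  ]
}}

```text
time_s: 9.15
eef_pos: [0.5075, 0.0283, 0.0606]
eef_rot: [-0.0, 0.943, 0.334, -0.0]
wrist_force: [0.1, 0.5, 0.0]
opening: 0.301
grasp_force: 0.0
```

>>> {"api": "send_rows", "payload": {
  "series": [
    [[0, 0, 0], [0, 0, 0], 0.55],
    [[0, 0, 0], [0, 0, 0], 0.6],
    [[0, 0, -2], [-1.0, 1.3, 0], 0.6],
    [[0, 0, -4], [-1.9, 2.6, 0], 0.6],
    [[0, 0, -6], [-2.8, 3.9, 0], 0.6],
    [[0, 0, -8], [-3.7, 5.3, 0], 0.6]
  ]
}}

```text
time_s: 9.9
eef_pos: [0.5042, 0.0334, 0.061]
eef_rot: [0.0, 0.964, 0.266, 0.0]
wrist_force: [2.1, -2.4, -0.2]
opening: 0.2
grasp_force: 1.8
```

>>> {"api": "send_rows", "payload": {
  "series": [
    [[0, 0, -2], [-0.8, 1.4, 0], 0.6],
    [[0, 0, -4], [-1.5, 2.8, 0], 0.6]
  ]
}}

```text
time_s: 10.15
eef_pos: [0.5025, 0.0364, 0.061]
eef_rot: [0.0, 0.973, 0.232, -0.0]
wrist_force: [0.7, -3.1, -0.3]
opening: 0.2
grasp_force: 1.9
```

>>> {"api": "send_rows", "payload": {
  "series": [
    [[0, 0, -2], [-0.7, 1.5, 0], 0.6],
    [[0, 0, -4], [-1.4, 2.9, 0], 0.6],
    [[0, 0, -6], [-2.0, 4.4, 0], 0.6],
    [[0, 0, -8], [-2.6, 5.9, 0], 0.6]
  ]
}}

```text
time_s: 10.65
eef_pos: [0.4999, 0.0423, 0.061]
eef_rot: [0.0, 0.987, 0.164, 0.0]
wrist_force: [2.0, -3.2, -0.6]
opening: 0.199
grasp_force: 1.8
```

>>> {"api": "send_rows", "payload": {
  "series": [
    [[0, 0, -2], [-0.5, 1.5, 0], 0.6],
    [[0, 0, -4], [-0.9, 3.0, 0], 0.6]
  ]
}}

```text
time_s: 10.9
eef_pos: [0.499, 0.0453, 0.061]
eef_rot: [0.0, 0.992, 0.129, 0.0]
wrist_force: [2.2, -2.9, -0.7]
opening: 0.197
grasp_force: 1.8
```

>>> {"api": "send_rows", "payload": {
  "series": [
    [[0, 0, -2], [-0.4, 1.6, 0], 0.6],
    [[0, 0, -4], [-0.7, 3.2, 0], 0.6]
  ]
}}

```text
time_s: 11.15
eef_pos: [0.4983, 0.0485, 0.061]
eef_rot: [0.0, 0.996, 0.094, 0.0]
wrist_force: [1.6, -4.3, -0.6]
opening: 0.202
grasp_force: 1.8
```

>>> {"api": "send_rows", "payload": {
  "series": [
    [[0, 0, -2], [-0.3, 1.5, 0], 0.6],
    [[0, 0, -4], [-0.5, 3.1, 0], 0.6]
  ]
}}

```text
time_s: 11.4
eef_pos: [0.4978, 0.0516, 0.061]
eef_rot: [0.0, 0.998, 0.06, 0.0]
wrist_force: [1.4, -4.4, -0.5]
opening: 0.203
grasp_force: 1.8
```

>>> {"api": "send_rows", "payload": {
  "series": [
    [[0, 0, -2], [-0.2, 1.6, 0], 0.6],
    [[0, 0, -4], [-0.3, 3.2, 0], 0.6]
  ]
}}

```text
time_s: 11.65
eef_pos: [0.4976, 0.0547, 0.061]
eef_rot: [0.0, 1.0, 0.025, 0.0]
wrist_force: [1.7, -5.0, -0.8]
opening: 0.197
grasp_force: 2.1
```

>>> {"api": "send_rows", "payload": {
  "series": [
    [[0, 0, -2], [0, 1.6, 0], 0.6],
    [[0, 0, -4], [-0.1, 3.2, 0], 0.6]
  ]
}}

```text
time_s: 11.9
eef_pos: [0.4976, 0.0575, 0.061]
eef_rot: [0.001, 1.0, -0.01, 0.0]
wrist_force: [2.8, -6.1, -1.1]
opening: 0.2
grasp_force: 2.9
```

>>> {"api": "send_rows", "payload": {
  "series": [
    [[0, 0, -2], [0.1, 1.6, 0], 0.6],
    [[0, 0, -4], [0.2, 3.2, 0], 0.6]
  ]
}}

```text
time_s: 12.15
eef_pos: [0.4978, 0.0604, 0.061]
eef_rot: [0.001, 0.999, -0.045, 0.0]
wrist_force: [1.9, -8.0, -1.6]
opening: 0.2
grasp_force: 3.6
```

>>> {"api": "send_rows", "payload": {
  "series": [
    [[0, 0, -2], [0.2, 1.6, 0], 0.6],
    [[0, 0, -4], [0.4, 3.2, 0], 0.6]
  ]
}}

```text
time_s: 12.4
eef_pos: [0.4982, 0.0633, 0.061]
eef_rot: [0.001, 0.997, -0.08, 0.0]
wrist_force: [2.8, -9.0, -0.2]
opening: 0.2
grasp_force: 4.2
```

>>> {"api": "send_rows", "payload": {
  "series": [
    [[0, 0, -2], [0.3, 1.6, 0], 0.6],
    [[0, 0, -4], [0.6, 3.2, 0], 0.6]
  ]
}}

```text
time_s: 12.65
eef_pos: [0.4988, 0.0663, 0.061]
eef_rot: [0.001, 0.993, -0.114, 0.0]
wrist_force: [2.5, -8.3, -0.4]
opening: 0.197
grasp_force: 4.5
```

>>> {"api": "send_rows", "payload": {
  "series": [
    [[0, 0, -2], [0.4, 1.6, 0], 0.6],
    [[0, 0, -4], [0.8, 3.1, 0], 0.6]
  ]
}}

```text
time_s: 12.9
eef_pos: [0.4995, 0.0692, 0.061]
eef_rot: [0.001, 0.989, -0.149, 0.0]
wrist_force: [1.2, -9.4, -1.1]
opening: 0.197
grasp_force: 4.6
```

>>> {"api": "send_rows", "payload": {
  "series": [
    [[0, 0, -2], [0.5, 1.5, 0], 0.6],
    [[0, 0, -4], [1.0, 3.0, 0], 0.6]
  ]
}}

```text
time_s: 13.15
eef_pos: [0.5005, 0.0721, 0.061]
eef_rot: [0.001, 0.983, -0.183, 0.0]
wrist_force: [0.8, -10.0, -0.6]
opening: 0.204
grasp_force: 4.5
```

>>> {"api": "send_rows", "payload": {
  "series": [
    [[0, 0, -2], [0.6, 1.5, 0], 0.6],
    [[0, 0, -4], [1.3, 3.0, 0], 0.6]
  ]
}}

```text
time_s: 13.4
eef_pos: [0.5017, 0.0752, 0.0609]
eef_rot: [0.001, 0.976, -0.218, 0.0]
wrist_force: [1.0, -10.6, 0.2]
opening: 0.198
grasp_force: 4.2
```

>>> {"api": "send_rows", "payload": {
  "series": [
    [[0, 0, -2], [0.7, 1.4, 0], 0.6],
    [[0, 0, -4], [1.4, 2.8, 0], 0.6]
  ]
}}

```text
time_s: 13.65
eef_pos: [0.5032, 0.0781, 0.0609]
eef_rot: [0.001, 0.968, -0.252, 0.0]
wrist_force: [1.5, -9.8, -0.2]
opening: 0.204
grasp_force: 3.8
```

>>> {"api": "send_rows", "payload": {
  "series": [
    [[0, 0, -2], [0.8, 1.4, 0], 0.6],
    [[0, 0, -4], [1.7, 2.8, 0], 0.6]
  ]
}}

```text
time_s: 13.9
eef_pos: [0.5049, 0.081, 0.0609]
eef_rot: [0.001, 0.958, -0.285, 0.0]
wrist_force: [1.6, -8.6, 0.6]
opening: 0.199
grasp_force: 3.2
```

>>> {"api": "send_rows", "payload": {
  "series": [
    [[0, 0, -2], [0.9, 1.3, 0], 0.6],
    [[0, 0, -4], [1.8, 2.6, 0], 0.6]
  ]
}}

```text
time_s: 14.15
eef_pos: [0.5064, 0.084, 0.0609]
eef_rot: [0.001, 0.948, -0.319, -0.0]
wrist_force: [0.5, -6.6, 0.3]
opening: 0.201
grasp_force: 2.6
```

>>> {"api": "send_rows", "payload": {
  "series": [
    [[0, 0, -1], [0.5, 0.6, 0], 0.6],
    [[0, 0, -2], [1.0, 1.3, 0], 0.6]
  ]
}}

```text
time_s: 14.4
eef_pos: [0.5072, 0.0856, 0.0609]
eef_rot: [0.001, 0.942, -0.335, -0.0]
wrist_force: [0.1, -6.5, 0.3]
opening: 0.199
grasp_force: 2.2
```

>>> {"api": "send_rows", "payload": {
  "series": [
    [[0, 0, -1], [0.5, 0.6, 0], 0.6],
    [[0, 0, -2], [1.0, 1.2, 0], 0.6]
  ]
}}

```text
time_s: 14.65
eef_pos: [0.5081, 0.087, 0.0609]
eef_rot: [0.001, 0.936, -0.351, -0.0]
wrist_force: [-0.4, -4.6, 1.2]
opening: 0.201
grasp_force: 1.9
```

>>> {"api": "send_rows", "payload": {
  "series": [
    [[0, 0, -1], [0.5, 0.6, 0], 0.6],
    [[0, 0, -2], [1.1, 1.2, 0], 0.6]
  ]
}}

```text
time_s: 14.9
eef_pos: [0.5095, 0.0887, 0.0608]
eef_rot: [0.0, 0.93, -0.367, -0.0]
wrist_force: [1.0, -4.0, 0.5]
opening: 0.195
grasp_force: 1.4
```

>>> {"api": "send_rows", "payload": {
  "series": [
    [[0, 0, -1], [0.5, 0.6, 0], 0.6],
    [[0, 0, -2], [1.1, 1.2, 0], 0.6]
  ]
}}

```text
time_s: 15.15
eef_pos: [0.5106, 0.09, 0.0608]
eef_rot: [-0.0, 0.924, -0.383, -0.0]
wrist_force: [-0.5, -2.7, 0.0]
opening: 0.196
grasp_force: 1.1
```

>>> {"api": "send_rows", "payload": {
  "series": [
    [[0, 0, -1], [0.6, 0.5, 0], 0.6],
    [[0, 0, -2], [1.2, 1.1, 0], 0.6]
  ]
}}

```text
time_s: 15.4
eef_pos: [0.5119, 0.0911, 0.0608]
eef_rot: [-0.0, 0.917, -0.4, -0.0]
wrist_force: [-0.0, -2.3, 0.7]
opening: 0.205
grasp_force: 0.8
```

Force is back down to ~1.9 N (grasp force 0.8), about 7° past the top. I release and lift.

>>> {"api": "send_rows", "payload": {
  "series": [
    [[0, 0, 0], [0, 0, 0], 0.4],
    [[0, 0, 0], [0, 0, 0], 0.4],
    [[0, 0, 0], [0, 0, 0], 0.4],
    [[0, 0, 0], [0, 0, 10], 0.4],
    [[0, 0, 0], [0, 0, 40], 0.4],
    [[0, 0, 0], [0, 0, 90], 0.4],
    [[0, 0, 0], [0, 0, 140], 0.4],
    [[0, 0, 0], [0, 0, 190], 0.4]
  ]
}}

```text
time_s: 16.4
eef_pos: [0.5118, 0.0909, 0.2534]
eef_rot: [-0.0, 0.917, -0.399, 0.0]
wrist_force: [1.6, 0.6, -0.2]
opening: 0.301
grasp_force: 0.0
```

```bash
python3 - <<'E'
from h import *
np.set_printoptions(precision=4,suppress=True)
s=[camera(c) for c in("scene","top")]
for i in range(3):
    print(fit(s,[.543,.057,.114,133+4*(i-1)])[:2])
    break
print(fit(s[:1],[.543,.056,.111,133])[:2])
for n in("knob","guard_hinge","hub","valve_cap"):
    for c in("scene","top"): print(n,c,[(round(d["conf"],2),np.array(d["xyz"])) for d in spotter.landmark_of(n,c)[:2]])
o=telemetry.get_obs();print(o["time_s"],o["eef_pos"],o["q"],o["wrist_force"])
E
```

```text
(array([  0.5427,   0.0562,   0.1117, 134.0391]), np.float64(2390.223394234555))
(array([  0.5419,   0.0561,   0.1116, 133.2218]), np.float64(753.248059321064))
knob scene [(0.9, array([0.6454, 0.0467, 0.345 ])), (0.52, array([0.5446, 0.0527, 0.1141]))]
knob top []
guard_hinge scene [(0.68, array([0.6353, 0.0557, 0.1368]))]
guard_hinge top [(0.74, array([0.5083, 0.0871, 0.1076])), (0.68, array([0.6356, 0.0478, 0.1409]))]
hub scene [(0.75, array([0.5403, 0.0525, 0.1127])), (0.22, array([0.6441, 0.0493, 0.3448]))]
hub top [(0.87, array([0.5424, 0.0573, 0.1115]))]
valve_cap scene [(0.42, array([0.5535, 0.22  , 0.0503]))]
valve_cap top [(0.51, array([0.5588, 0.2218, 0.0499]))]
16.9 [0.5113 0.0909 0.2496] [-0.0529  0.0154  1.6798  0.      1.4489  2.3388] [-0.0428 -0.7389 -0.2484]
```

>>> {"api": "send_rows", "payload": {
  "series": [
    [[0, 0, 10], [0, 0, 50], 0.0],
    [[0, 0, 20], [0, -10, 110], 0.0],
    [[0, 0, 30], [40, -20, 110], 0.0],
    [[0, 0, 40], [80, -30, 110], 0.0],
    [[0, 0, 43], [120, -40, 110], 0.0],
    [[0, 0, 43], [133, -43, 110], 0.0],
    [[0, 0, 43], [133, -43, 110], 0.0]
  ]
}}

```text
time_s: 17.77
eef_pos: [0.6449, 0.0477, 0.3595]
eef_rot: [-0.0, 0.999, -0.036, -0.001]
wrist_force: [0.2, 0.1, 0.9]
opening: 0.502
grasp_force: 0.0
```

```bash
python3 - <<'E'
from h import *
np.set_printoptions(precision=4,suppress=True)
w=camera("wrist");o=telemetry.get_obs();q=o["eef_rot"];T=R.from_quat([q[1],q[2],q[3],q[0]]);c=o["eef_pos"]
for n in("knob",): print(n,[(round(d["conf"],2),np.array(d["xyz"])) for d in spotter.landmark_of(n,"wrist")[:2]])
print(c,T.as_matrix(),o["opening"])
for z in(-40,): print(z,[proj(w,c+T.apply([11/1000,y*o["opening"]*.0425,z/1000]))[0] for y in(-1,1)])
print("knob px",proj(w,[.644,.048,.346]),proj(w,[.644,.048,.356]))
cv2.imwrite("pics/w5.png",w["pixels"][:,:,::-1])
E
```

```text
knob [(0.73, array([0.6415, 0.0522, 0.3442]))]
[0.6444 0.0481 0.3602] [[ 0.9975 -0.0707 -0.0017]
 [-0.0707 -0.9975  0.0003]
 [-0.0017 -0.0002 -1.    ]] 0.502697517159614
-40 [array([257.2294, 312.9162]), array([375.402 , 312.8192])]
knob px [[317.1204 283.3868]] [[317.0745 291.7225]]
```

View pics/w5.png

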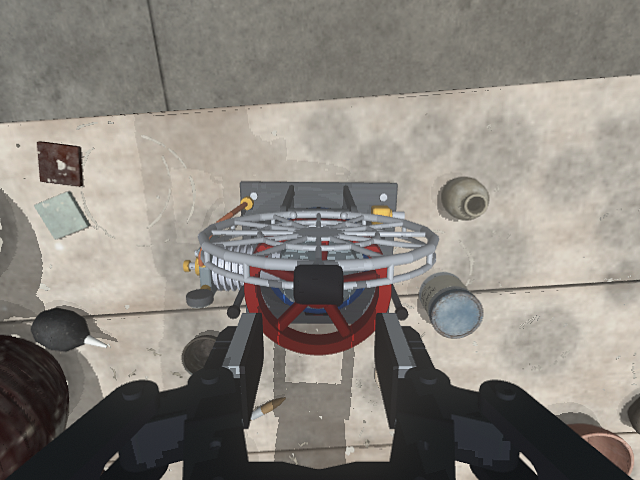

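The knob is at (318,284), midway between the fingertips (255/378, row 313). I lower and grip it.

>>> {"api": "send_rows", "payload": {
  "series": [
    [[0, 0, 0], [0, 0, -25], 0.0],
    [[0, 0, 0], [0, 0, -50], 0.0],
    [[0, 0, 0], [0, 0, -62], 0.0],
    [[0, 0, 0], [0, 0, -72], 0.0],
    [[0, 0, 0], [0, 0, -72], 0.2],
    [[0, 0, 0], [0, 0, -72], 0.35],
    [[0, 0, 0], [0, 0, -72], 0.45]
  ]
}}

```text
time_s: 18.75
eef_pos: [0.6455, 0.048, 0.29]
eef_rot: [-0.0, 0.999, -0.035, 0.001]
wrist_force: [-0.4, 0.8, 2.0]
opening: 0.277
grasp_force: 14.6
```

>>> {"api": "send_rows", "payload": {
  "series": [
    [[0, 0, 0], [-7, 0.5, 0.1], 0.45],
    [[0, 0, 0], [-14, 1.0, 0.2], 0.45],
    [[0, 0, 0], [-22, 1.5, -0.3], 0.45],
    [[0, 0, 0], [-30, 2.1, -0.8], 0.45],
    [[0, 0, 0], [-46.5, 3.2, -3.1], 0.45]
  ]
}}

```text
time_s: 19.38
eef_pos: [0.5986, 0.0517, 0.2869]
eef_rot: [-0.001, 0.999, -0.035, 0.001]
wrist_force: [0.8, 4.4, 4.7]
opening: 0.279
grasp_force: 15.4
```

```bash
python3 - <<'E'
from h import *
np.set_printoptions(precision=4,suppress=True)
for c in("scene","wrist"):
    w=camera(c)
    print(c,[(round(d["conf"],2),np.array(d["xyz"])) for d in spotter.landmark_of("knob",c)[:2]])
o=telemetry.get_obs();print(o["eef_pos"],o["wrist_force"],o["torque"],o["opening"],o["grasp_force"])
E
```

```text
scene [(0.84, array([0.6007, 0.0481, 0.3426]))]
wrist [(0.81, array([0.5994, 0.0553, 0.3429]))]
[0.5976 0.0519 0.2867] [-1.849   4.1825  6.2296] [ 0.5434  0.231  -0.1248] 0.2773244486304957 15.619417279958725
```

>>> {"api": "send_rows", "payload": {
  "series": [
    [[0, 0, 0], [-16.1, 1.2, -3.6], 0.45],
    [[0, 0, 0], [-31.8, 2.4, -8.5], 0.45],
    [[0, 0, 0], [-47.1, 3.5, -14.6], 0.45],
    [[0, 0, 0], [-61.9, 4.6, -22], 0.45],
    [[0, 0, 0], [-76, 5.7, -30.5], 0.45],
    [[0, 0, 0], [-89.4, 6.7, -40], 0.45],
    [[0, 0, 0], [-102, 7.6, -50.7], 0.45]
  ]
}}

```text
time_s: 20.45
eef_pos: [0.4954, 0.0602, 0.2351]
eef_rot: [-0.001, 0.999, -0.035, -0.0]
wrist_force: [0.2, 7.5, 2.8]
opening: 0.277
grasp_force: 16.2
```

```bash
python3 - <<'E'
from h import *
np.set_printoptions(precision=4,suppress=True)
for c in("scene","wrist"):
    w=camera(c)
    print(c,[(round(d["conf"],2),np.array(d["xyz"])) for d in spotter.landmark_of("knob",c)[:2]])
o=telemetry.get_obs();print(o["eef_pos"],o["wrist_force"],o["torque"],o["opening"],o["grasp_force"])
E
```

```text
scene [(0.71, array([0.4914, 0.0605, 0.2928]))]
wrist [(0.88, array([0.4916, 0.064 , 0.2924]))]
[0.4943 0.0603 0.2342] [-3.3194  5.6734  2.7342] [ 1.0077  0.4916 -0.1435] 0.2757546807121807 16.107371896505356
```

>>> {"api": "send_rows", "payload": {
  "series": [
    [[0, 0, 0], [-11.7, 1.6, -11.6], 0.45],
    [[0, 0, 0], [-22.4, 2.7, -24.1], 0.45],
    [[0, 0, 0], [-32.1, 3.6, -37.4], 0.45],
    [[0, 0, 0], [-40.8, 4.3, -51.4], 0.45],
    [[0, 0, 0], [-48.2, 5, -66.1], 0.45],
    [[0, 0, 0], [-54.5, 5.5, -81.3], 0.45],
    [[0, 0, 0], [-59.5, 6, -97], 0.45],
    [[0, 0, 0], [-62.5, 6.3, -109], 0.45]
  ]
}}

```text
time_s: 21.65
eef_pos: [0.4334, 0.0651, 0.1248]
eef_rot: [-0.0, 0.999, -0.035, -0.0]
wrist_force: [0.2, 4.6, 1.0]
opening: 0.279
grasp_force: 15.8
```

```bash
python3 - <<'E'
from h import *
np.set_printoptions(precision=4,suppress=True)
for c in("scene","wrist"):
    w=camera(c)
    print(c,[(round(d["conf"],2),np.array(d["xyz"])) for d in spotter.landmark_of("knob",c)[:2]])
o=telemetry.get_obs();print(o["eef_pos"],o["wrist_force"],o["torque"],o["opening"],o["grasp_force"])
E
```

```text
scene [(0.94, array([0.4333, 0.0638, 0.1837]))]
wrist [(0.82, array([0.4292, 0.069 , 0.1852]))]
[0.4334 0.0651 0.1252] [-0.7873  5.4771 -1.1062] [ 0.7539  0.0914 -0.1817] 0.27484287368486177 15.43315663933754
```

>>> {"api": "send_rows", "payload": {
  "series": [
    [[0, 0, 0], [-1.5, 0.2, -10], 0.45],
    [[0, 0, 0], [-2.5, 0.3, -19], 0.45],
    [[0, 0, 0], [-3.2, 0.3, -27], 0.45],
    [[0, 0, 0], [-3.8, 0.4, -33], 0.45],
    [[0, 0, 0], [-4, 0.4, -38], 0.45],
    [[0, 0, 0], [-4.2, 0.4, -42], 0.45],
    [[0, 0, 0], [-4.3, 0.4, -44], 0.45]
  ]
}}

```text
time_s: 22.72
eef_pos: [0.4297, 0.0654, 0.082]
eef_rot: [-0.0, 0.999, -0.035, -0.0]
wrist_force: [-2.0, 4.8, 0.4]
opening: 0.282
grasp_force: 15.4
```

No stop felt yet, so I press on a little.

>>> {"api": "send_rows", "payload": {
  "series": [
    [[0, 0, 0], [0, 0, -1.5], 0.45],
    [[0, 0, 0], [0, 0, -3], 0.45],
    [[0, 0, 0], [0, 0, -3], 0.45]
  ]
}}

```text
time_s: 23.1
eef_pos: [0.4299, 0.0654, 0.0805]
eef_rot: [0.0, 0.999, -0.035, -0.0]
wrist_force: [-8.2, 5.1, 15.9]
opening: 0.276
grasp_force: 16.9
```

>>> {"api": "send_rows", "payload": {
  "series": [
    [[0, 0, 0], [0, 0, -1.5], 0.45],
    [[0, 0, 0], [0, 0, -3], 0.45],
    [[0, 0, 0], [0, 0, -3], 0.45]
  ]
}}

```text
time_s: 23.48
eef_pos: [0.4311, 0.0653, 0.0787]
eef_rot: [0.0, 0.999, -0.035, 0.001]
wrist_force: [-8.7, 6.0, 22.0]
opening: 0.277
grasp_force: 17.8
```

The stop is reached. I release and lift.

>>> {"api": "send_rows", "payload": {
  "series": [
    [[0, 0, 0], [0, 0, 3], 0.3],
    [[0, 0, 0], [0, 0, 3], 0.0],
    [[0, 0, 0], [0, 0, 3], 0.0],
    [[0, 0, 0], [0, 0, 3], 0.0],
    [[0, 0, 0], [0, 0, 20], 0.0],
    [[0, 0, 0], [0, 0, 60], 0.0],
    [[0, 0, 0], [0, 0, 110], 0.0],
    [[0, 0, 0], [0, 0, 150], 0.0],
    [[0, 0, 0], [-60, 0, 170], 0.0],
    [[0, 0, 0], [-60, 0, 170], 0.0]
  ]
}}

```text
time_s: 24.72
eef_pos: [0.3688, 0.0655, 0.2483]
eef_rot: [0.0, 0.999, -0.035, 0.003]
wrist_force: [0.8, 0.5, -0.0]
opening: 0.497
grasp_force: 0.0
```

```bash
python3 - <<'E'
from h import *
np.set_printoptions(precision=4,suppress=True)
P={c:camera(c) for c in("scene","top","wrist")}
for c in P: print(c,[(n,round(d["conf"],2),np.array(d["xyz"])) for n in("knob","guard_hinge","oxide_tin","pot_lid","spoke") for d in spotter.landmark_of(n,c)[:1]])
s=P["scene"];m=red(s)
print([(a,int(np.sum(wheelmask(s,.5425,.056,.1115,a)*m)-.3*np.sum(wheelmask(s,.5425,.056,.1115,a)*(1-m)))) for a in range(117,152,4)])
o=telemetry.get_obs();print(o["time_s"],o["eef_pos"],o["wrist_force"])
cv2.imwrite("pics/end.png",np.hstack([cv2.resize(P["scene"]["pixels"][160:360,220:420],(400,400)),cv2.resize(P["wrist"]["pixels"],(400,400))])[:,:,::-1])
E
```

```text
scene [('knob', 0.83, array([0.4253, 0.0659, 0.1413])), ('guard_hinge', 0.75, array([0.6345, 0.0515, 0.1397])), ('oxide_tin', 0.72, array([ 0.4716, -0.1118,  0.    ])), ('pot_lid', 0.67, array([ 0.3473, -0.0547, -0.0021])), ('spoke', 0.82, array([0.509 , 0.0908, 0.1127]))]
top [('guard_hinge', 0.71, array([0.6356, 0.0469, 0.1394])), ('oxide_tin', 0.6, array([ 0.4663, -0.1124,  0.0027])), ('pot_lid', 0.66, array([ 0.3505, -0.0535,  0.005 ])), ('spoke', 0.69, array([0.5133, 0.0902, 0.1063]))]
wrist [('knob', 0.64, array([0.4291, 0.0675, 0.139 ])), ('oxide_tin', 0.79, array([ 0.4693, -0.1073, -0.0033])), ('pot_lid', 0.62, array([ 0.3449, -0.053 ,  0.0024])), ('spoke', 0.86, array([0.5089, 0.0884, 0.1173]))]
[(117, -842), (121, -839), (125, -828), (129, -817), (133, -817), (137, -815), (141, -823), (145, -835), (149, -843)]
25.625 [0.3697 0.0654 0.2461] [-0.238  -0.3744 -0.3097]
```

View pics/end.png

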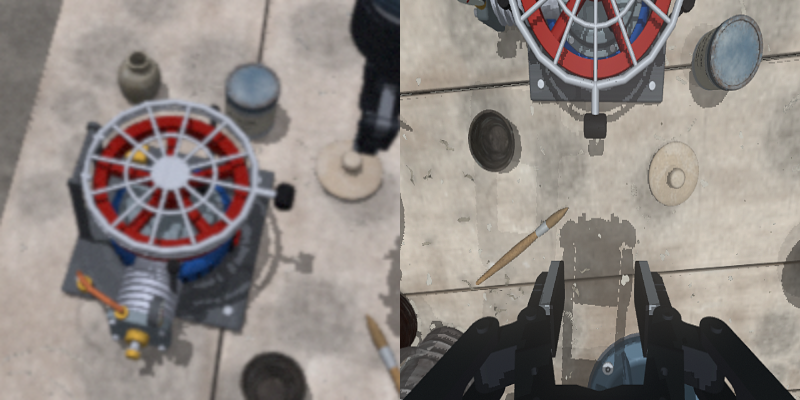

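The guard lies level over the wheel, with its knob at crop (283,196) and at z≈0.14, which is hinge height. The spoke is still at ~133°, nothing nearby has moved, and the hand is clear, so I hand in.

```bash
python3 -c "
from bench import ctrl;print(ctrl.hand_in())"
```

```text
the job is handed in; nothing more can be done
None
```

I handed the job in: the wheel was turned slowly over the top and rests about 7° past it (judged from the push force), the guard is shut to its stop, and the tin and pot lid I re-measured have not moved; the hand-in gave no verdict.

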